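Stow a finished suitcase lock in the part-full round tin

TASK

The suitcase lock standing on the slide-rail carriage is finished: pick it up and lower it, upright, into the middle of the round tin (not the square one). Nobody knows how full the tin is, so go down slowly until you feel the lock come to rest on the cardboard divider inside, without ramming it, and only then let go and leave it standing there; do not drop it.

Things in the scene. Friction and masses are not known exactly. Their poses are not given: they have to be found in the camera images.
- lock_mid (a point): centre (half-way up) of the silver suitcase lock body, a loose upright metal block 44 mm along its x, 30 mm along its y (the thickness to grip) and 76 mm tall, 0.17 to 0.35 kg, smooth gripping faces with three small number dials on each broad face. Its z axis points up; it is turned about the vertical, so its x and y axes give its heading. It stands loose on the flat top, 40 mm above the desk, of the steel carriage (90 x 70 mm) on the slide rail, all of which stays fixed.
- tin_mouth (a point): centre of the open mouth of the round steel tin, in the plane of the rim, 100 mm above the desk: outer diameter 164 mm at the rim, inner diameter 154 mm, fixed to the desk. Inside lies a level disc of thick corrugated cardboard on earlier parts that fills the tin to an unknown height: its top is anywhere from 30 to 70 mm below the rim (30 to 70 mm above the desk). It is springy, giving about 2 mm for every 10 N and coming back without a kick. Its axes are upright.
- box_mouth (a point): centre of the open mouth of the square steel tin, in the plane of its rim, 150 x 150 mm and 100 mm tall, fixed, with two brass cam plates in it. Not used: only to be told from the round one; the two tins may be on either side of the rail.
Not all that is in view belongs to the job. Of the things like the part that bears lock_mid, leave any that is green, pink or yellow; of the rest the smaller one is meant.

How it is judged (in metres and radians):
On the way:
1. the lock, still held, upright and over the middle of the round tin, rests on what is inside it (contact force between the fingers and lock above 1 N and contact force between lock and tin above 0.5 N and horizontal distance between lock_mid and tin_mouth below 0.03 m and z of lock_mid in the frame of tin_mouth below 0.014 m and angle between lock_mid's own z axis and vertical below 0.2 rad), for 0.1 s.
At the end, for the whole second after the job is handed in: the lock stands upright (within 11 degrees) and at rest on the divider inside the round tin, its centre within 30 mm of the tin's axis and no more than 14 mm above the rim, let go (horizontal distance between lock_mid and tin_mouth below 0.03 m and z of lock_mid in the frame of tin_mouth below 0.014 m and angle between lock_mid's own z axis and vertical below 0.2 rad and linear speed of lock below 0.03 m/s and contact force between lock and tin above 0.5 N and contact force between the fingers and lock below 0.1 N); the robot touches nothing.
It fails at once if the lock is dropped (it falls free faster than 0.4 m/s, a fall of some 8 mm) (contact force between the fingers and lock below 0.1 N and linear speed of lock above 0.4 m/s).
It fails at once if the lock is rammed into the tin with more than 50 N (contact force between lock and tin above 50 N).
It also fails if it takes over 38 s, if anything falls off the work surface, if the arm or the gripper's body presses on something with over 40 N, if the wrist force passes 120 N, or if a joint passes its speed limit or range.

ROBOT

A 6-joint arm with a two-finger parallel gripper is mounted at the origin on the work surface. World frame = base frame: x ahead of the robot, y to its left, z up, the work surface at z = 0. Lengths are in mm, angles in rad, forces in N, time in s.
With the tool pointing down it reaches from about 275 to 750 mm from the base axis. Payload 10.2 kg.
Tool frame: the origin (TCP) lies midway between the tips of the shut fingers; the grasp point (between the pads) lies 19 mm behind it; z points along the fingers, y is the line along which they close (so a half turn about z gives the same grasp; the last joint's range is limited). The gripper opens to 85 mm and grips with 20 to 120 N. Pads are 22 mm wide; open, the fingers measure 114 mm over their backs; the gripper's body (76 mm by 85 mm) begins 54 mm behind the grasp point. The pads swing forward as they close: fully open they stand 13 mm farther back than shut.
Start: joints at [0.952, 0.313, 1.498, -0, 1.331, -0.223], TCP at [202.425, 484.412, 231.294] pointing down, gripper open.
Joint ranges: [-2.94, 2.94], [-0.97, 2.17], [0.19, 2.56], [-1.23, 4.37], [0.02, 3.11], [-2.88, 2.88]. Speed limits (rad/s): [2.39, 2.39, 3.01, 3.14, 3.14, 3.14].

INTERFACE

Orientations are given as a unit quaternion [w, x, y, z].
In Python, from rig import ctrl gives the robot as it stands.
- The arm moves only by the tool send_rows, never from a script. Its argument "targets" is a list of rows, each an object with "offset": the shift along the world's x, y, z in cm, a list of three; "spin": the turn about the world's z in rad. A call has 1 to 8 rows; each row is the pose to reach, as a shift and turn from the pose commanded when the call began; what a row does not reach only later rows make up. A row lasts 1/12 s, in which the tool goes at most 41.7 mm and 7.16 degrees, less where a joint would pass 70% of its speed; a pose out of reach is approached as far as the arm can. A call with a gripper value outside its range is refused whole. "grip" is the opening, from 0 (shut) to 1 (fully open), set as the call begins (left out, the last holds). The fingers move at their own pace and stop on an object; "squeeze" is the grip in N (left out, the last holds). Time passes only in rows, so rows that repeat a pose let the fingers close. It gives the time, the measured TCP pose, the force, the opening and the grip force at its end, in the units of the state.
- ctrl.sense(): the state, without advancing time (a new reading comes with each control period).
- ctrl.capture(name): name is "side" or "top"; returns (picture, depth): 400x640x3 uint8, red, green, blue; 400x640 float32, mm along the optical axis (not along the pixel's ray), 0 where there is no reading.
- ctrl.calibration(name): a dict with "fx", "fy", "cx", "cy" (pixels), "k1" (the pictures are not rectified: a ray, as slopes to the right and down, at radius r is drawn at 1 + k1 r^2 times it, then the intrinsics apply), "view" (4x4, takes a point from world to camera coordinates). Camera axes: x right, y down, z forward; pixel columns grow to the right and rows downward; lengths in mm; the calibration is good to about 2 mm. A picture is of the moment at which its call begins. calibration takes no time and is no camera call.
- ctrl.finish_job(): hands the job in; it is judged then, once.
Trained networks look in the newest picture that a camera, given by its name, has taken for a name from the list of things; names that differ only in an ending like _2 or _b are one class to them, and where a whole thing is asked for, a point or a joint stands for the part that bears it (a point fixed in the world has none). Each returns a list of dicts, best first, with "conf" (0 to 1); they miss things now and then, are a little off and sometimes report something else, mostly with a low value. They report only what shows in the picture. A call takes as long as a camera call. They do not tell look-alikes from the thing itself.
- ctrl.search_frame(camera, query): "box" ([left, top, right, bottom] in pixels, round what is visible of it).
- ctrl.place_of(camera, query): "uv" ([column, row] in pixels: a listed point, or the origin of a listed thing).
The state is a dict: "time_s": time; "joints": joint angles; "dq": joint speeds; "tau": joint torques, N m; "eef_pos": TCP position; "ee_rot": TCP orientation; "force": force on the tool from outside, world axes, zero at the start; "wrist_torque": the same for the moment, N m; "grip_width": opening from 0.0 (shut) to 1.0 (fully open); "grip_force": force on a finger pad.
Only numpy, scipy, OpenCV 4.12 (cv2) and the standard library are available. Lean on these libraries where they do the work, as an engineer would, in place of code of your own. Each camera call takes 0.05 s, during which the arm holds its last target. There are 200 camera calls.

## Working session

There is one attempt and no reset: what is moved stays moved. The work goes in short steps, Python scripts to look and compute and a tool call to move; the robot and the scene stay as the last step left them, time stands still between calls to the robot, and variables do not carry over. Pictures are saved under pics/ and viewed, at most 10 in all, crops included, and the job is handed in when it is done.

Besides the shell and the picture viewer there is one more tool, called after "Call:" by a JSON object that holds its "op" and its "data". send_rows: Moves the arm, as the interface text tells. Its arguments: {"type":"object","properties":{"targets":{"type":"array"},"grip":{"type":"number"},"squeeze":{"type":"number"}},"required":["targets"]}

```bash
mkdir -p pics; cat > h.py <<'E'
import numpy as np, cv2
from rig import ctrl
def rays(c,uv):
    K=np.array([[c['fx'],0,c['cx']],[0,c['fy'],c['cy']],[0,0,1.]])
    return cv2.undistortPoints(np.array(uv,float).reshape(-1,1,2),K,np.array([c['k1'],0,0,0,0.])).reshape(-1,2)
def toworld(c,uv,d):
    r=rays(c,uv); d=np.array(d,float).reshape(-1,1)
    p=np.hstack([r*d,d,np.ones_like(d)])
    return (np.linalg.inv(np.array(c['view']))@p.T).T[:,:3]
def cloud(c,dep):
    v,u=np.mgrid[0:dep.shape[0],0:dep.shape[1]]
    P=toworld(c,np.stack([u,v],-1).reshape(-1,2),dep.reshape(-1)).reshape(dep.shape+(3,))
    P[dep<=0]=np.nan
    return P
E
python3 - <<'E'
from h import *
for n in('top','side'):
    im,d=ctrl.capture(n); cv2.imwrite(f'pics/{n}0.png',im[:,:,::-1]); c=ctrl.calibration(n)
    np.savez(f'{n}0.npz',im=im,d=d); P=cloud(c,d)
    for q in('lock_mid','tin_mouth','box_mouth'):
        for r in ctrl.place_of(n,q):
            u,v=[int(round(x)) for x in r['uv']]
            print(n,q,r['conf'],r['uv'],P[min(v,399),min(u,639)].round(0))
        print([(round(r['conf'],2),r['box']) for r in ctrl.search_frame(n,q)])
print(ctrl.sense())
E
```

```text
top lock_mid 0.94 [343.9, 144.6] [774. -71.  64.]
top lock_mid 0.78 [304.0, 225.9] [565.  31. 116.]
top lock_mid 0.76 [240.2, 220.2] [586. 185.  74.]
top lock_mid 0.74 [374.5, 265.0] [ 474. -128.   99.]
top lock_mid 0.69 [376.5, 193.6] [ 639. -139.  108.]
[(0.95, [356.1, 255.1, 390.0, 272.3]), (0.73, [292.3, 214.0, 313.9, 239.2]), (0.57, [364.4, 177.0, 390.4, 211.5]), (0.56, [223.6, 209.9, 249.2, 225.3])]
top tin_mouth 0.75 [458.3, 255.9] [ 493. -335.   68.]
[(0.63, [411.8, 221.5, 493.0, 291.0])]
top box_mouth 0.77 [205.0, 277.0] [453. 275.  32.]
[(0.84, [173.6, 242.2, 248.6, 316.0])]
side lock_mid 0.87 [346.3, 253.4] [ 638. -164.   77.]
side lock_mid 0.78 [404.3, 228.6] [787. -87.  58.]
side lock_mid 0.63 [267.2, 259.2] [ 476. -161.   78.]
side lock_mid 0.58 [309.7, 173.8] [600. 178.  48.]
[(0.75, [259.7, 230.1, 280.4, 282.2]), (0.75, [391.1, 210.4, 409.2, 244.4]), (0.72, [329.2, 230.7, 366.5, 278.8]), (0.68, [303.7, 160.6, 313.3, 184.4]), (0.56, [292.9, 181.3, 314.5, 216.0])]
side tin_mouth 0.95 [277.0, 320.5] [ 490. -299.   64.]
[(0.87, [230.9, 282.3, 328.8, 395.9])]
side box_mouth 0.96 [253.0, 150.6] [440. 325.  48.]
[(0.84, [226.4, 135.5, 283.3, 197.8])]
{'time_s': 0.7, 'joints': array([ 9.51595596e-01,  3.12922044e-01,  1.49773363e+00, -5.40694485e-06,
        1.33101775e+00, -2.23410589e-01]), 'dq': array([ 1.84709327e-03, -4.14787802e-04, -1.52136873e-03, -5.52589773e-05,
        1.81245382e-03,  2.42430245e-04]), 'tau': array([-9.46624314e-04, -4.12107933e+01, -2.59865677e+01, -1.99280048e-04,
        6.73833911e-04,  2.64734035e-05]), 'eef_pos': array([202.41823504, 484.39692487, 231.27021687]), 'ee_rot': array([-1.41199979e-05,  1.96605292e-01,  9.80482717e-01, -3.79295768e-05]), 'force': array([0.56836988, 0.28407691, 0.34831934]), 'wrist_torque': array([-0.04061484, -0.01880435, -0.00717406]), 'grip_force': 0.0, 'grip_width': 1.001021839974876}
```

View pics/top0.png

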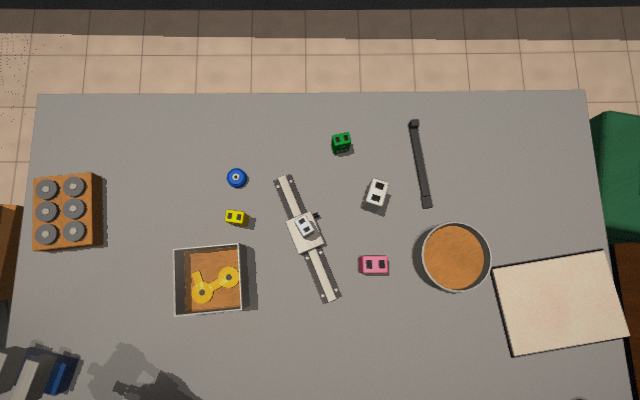

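View pics/side0.png

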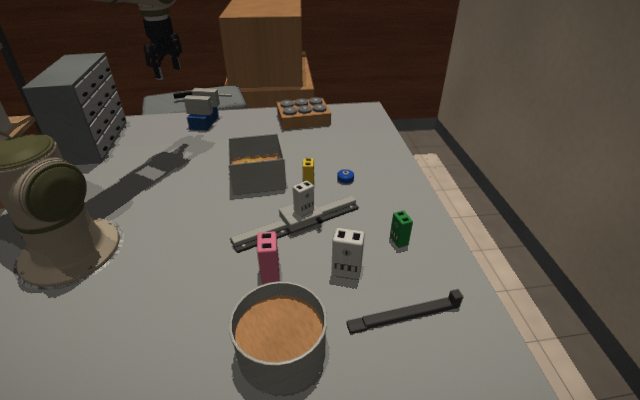

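The top image shows five lock-like blocks: green (342,143), yellow (236,217), pink (375,265), large white (377,194) and a small silver one on the carriage (304,226). Green, yellow and pink are ruled out, and of the two left the smaller is the silver one on the carriage. The round tin is at (456,257) and the square one at (208,280). I'll measure them and confirm with a crop.

```bash
python3 - <<'E'
from h import *
from scipy.optimize import least_squares
for n,box,tb in(('top',(285,205,325,250),(405,215,500,298)),('side',(285,172,325,222),(225,278,335,398))):
    f=np.load(f'{n}0.npz'); im,d=f['im'],f['d']; c=ctrl.calibration(n); P=cloud(c,d)
    b=box; Q=P[b[1]:b[3],b[0]:b[2]].reshape(-1,3); Q=Q[~np.isnan(Q[:,0])]
    S=Q[Q[:,2]>52]; print(n,'lock n',len(S),'zmax',np.percentile(S[:,2],[50,95,99]).round(1))
    T=S[S[:,2]>107]; print('top pts',len(T),T.mean(0).round(1), cv2.minAreaRect(T[:,:2].astype(np.float32)))
    C=Q[(Q[:,2]>33)&(Q[:,2]<47)]; print('carr',len(C),cv2.minAreaRect(C[:,:2].astype(np.float32)))
    if n=='side': print('sideall',cv2.minAreaRect(S[:,:2].astype(np.float32)), S.mean(0))
    b=tb;Q=P[b[1]:b[3],b[0]:b[2]].reshape(-1,3); Q=Q[~np.isnan(Q[:,0])]
    R=Q[(Q[:,2]>94)&(Q[:,2]<106)]
    r=least_squares(lambda p:np.hypot(R[:,0]-p[0],R[:,1]-p[1])-p[2],[490,-315,80],loss='soft_l1',f_scale=2)
    print('tin',len(R),r.x.round(1)); I=Q[np.hypot(Q[:,0]-r.x[0],Q[:,1]-r.x[1])<50]; print('divider z',np.percentile(I[:,2],[5,50,95]).round(1))
f=np.load('top0.npz')['im'];cr=cv2.resize(f[170:310,240:400,::-1],(640,560),interpolation=cv2.INTER_CUBIC);cv2.imwrite('pics/crop.png',cr)
c=ctrl.calibration('top');print(c)
E
```

```text
top lock n 289 zmax [114.7 117.6 118.6]
top pts 252 [566.6  31.9 115. ] ((567.224365234375, 31.977012634277344), (44.126155853271484, 29.990703582763672), 30.294723510742188)
carr 698 ((561.2905883789062, 27.029071807861328), (90.11099243164062, 83.10551452636719), 21.185150146484375)
tin 537 [ 492.7 -319.1   78.9]
divider z [61.7 64.3 67.3]
side lock n 582 zmax [ 92.5 117.3 118.5]
top pts 191 [567.1  25.8 114.9] ((566.9281616210938, 30.124313354492188), (43.40686798095703, 33.62031936645508), 29.451030731201172)
carr 453 ((564.7398681640625, 91.46824645996094), (92.45565032958984, 203.4378204345703), 0.7143422961235046)
sideall ((576.6207885742188, 92.57194519042969), (176.51121520996094, 49.93986892700195), 80.8916015625) [567.10500641  24.58931257  90.82593499]
tin 1054 [ 492.5 -322.7   78.7]
divider z [63.6 65.3 67.1]
{'fx': 391.4369768442521, 'fy': 391.4369768442521, 'cx': 319.7675100736789, 'cy': 198.43348107257788, 'k1': 0.020618717724455105, 'view': array([[-1.67208298e-02, -9.99734849e-01,  1.58317961e-02,
         2.52889747e+00],
       [-9.83206968e-01,  1.35624144e-02, -1.81989335e-01,
         6.38865003e+02],
       [ 1.81726363e-01, -1.86089449e-02, -9.83173045e-01,
         9.08738831e+02],
       [ 0.00000000e+00,  0.00000000e+00,  0.00000000e+00,
         1.00000000e+00]])}
```

View pics/crop.png

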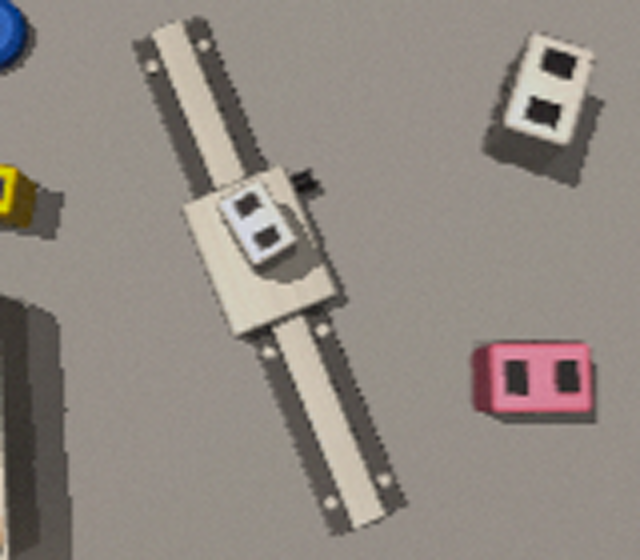

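The crop confirms it. The small silver lock sits on the carriage, at about (260,222) in the crop, with its long axis at +30°. The white one on the desk is larger. Lock is at (567, 31) mm and the tin at (492.5, -321). The fingers should close along -60°, so the tool needs a turn of -2.222 rad.

Call:
{"op": "send_rows", "data": {"targets": [{"offset": [1.8, -2.2, 0], "spin": -0.11}, {"offset": [3.6, -4.5, 0], "spin": -0.22}, {"offset": [5.5, -6.8, 0], "spin": -0.33}, {"offset": [7.3, -9.1, 0], "spin": -0.44}, {"offset": [9.1, -11.3, 0], "spin": -0.55}, {"offset": [10.9, -13.6, 0], "spin": -0.66}, {"offset": [12.8, -15.9, 0], "spin": -0.77}, {"offset": [14.6, -18.1, 0], "spin": -0.88}], "grip": 1, "squeeze": 50}}

```text
time_s: 1.37
eef_pos: [349.2, 302.1, 231.4]
ee_rot: [0.0, 0.598, 0.802, 0.0]
force: [0.9, -0.2, 0.2]
grip_width: 1.004
grip_force: 0.0
```

Call:
{"op": "send_rows", "data": {"targets": [{"offset": [1.8, -2.2, 0], "spin": -0.11}, {"offset": [3.6, -4.5, 0], "spin": -0.22}, {"offset": [5.5, -6.8, 0], "spin": -0.33}, {"offset": [7.3, -9.1, 0], "spin": -0.44}, {"offset": [9.1, -11.3, 0], "spin": -0.55}, {"offset": [10.9, -13.6, 0], "spin": -0.66}, {"offset": [12.8, -15.9, 0], "spin": -0.77}, {"offset": [14.6, -18.1, 0], "spin": -0.88}]}}

```text
time_s: 2.03
eef_pos: [495.3, 121.0, 231.4]
ee_rot: [0.0, 0.882, 0.471, 0.0]
force: [0.6, 0.2, 0.1]
grip_width: 0.999
grip_force: 0.0
```

Call:
{"op": "send_rows", "data": {"targets": [{"offset": [1.8, -2.3, 0], "spin": -0.1}, {"offset": [3.6, -4.5, 0], "spin": -0.2}, {"offset": [5.4, -6.8, 0], "spin": -0.3}, {"offset": [6.6, -8.2, 0], "spin": -0.4}, {"offset": [7.25, -9.1, 0], "spin": -0.46}, {"offset": [7.25, -9.1, -2], "spin": -0.462}, {"offset": [7.25, -9.1, -4.5], "spin": -0.462}, {"offset": [7.25, -9.1, -6], "spin": -0.462}]}}

```text
time_s: 2.7
eef_pos: [566.3, 31.2, 169.1]
ee_rot: [-0.0, 0.966, 0.259, -0.001]
force: [-0.2, 0.0, -0.5]
grip_width: 1.0
grip_force: 0.0
```

```bash
python3 - <<'E'
from h import *
im,d=ctrl.capture('side');cv2.imwrite('pics/s1.png',cv2.resize(im[120:260,200:420,::-1],(770,490)))
s=ctrl.sense();print(s['eef_pos'],s['ee_rot'],s['joints'],s['force'])
E
```

```text
[565.25279372  31.46613356 166.73078172] [-0.00131722  0.96594531  0.25872577 -0.00298201] [-1.51302533e-01  4.61347481e-01  1.45764909e+00  2.03488212e-05
  1.22911602e+00  8.96078414e-01] [-0.49386289 -0.3451584  -3.45180633]
```

View pics/s1.png

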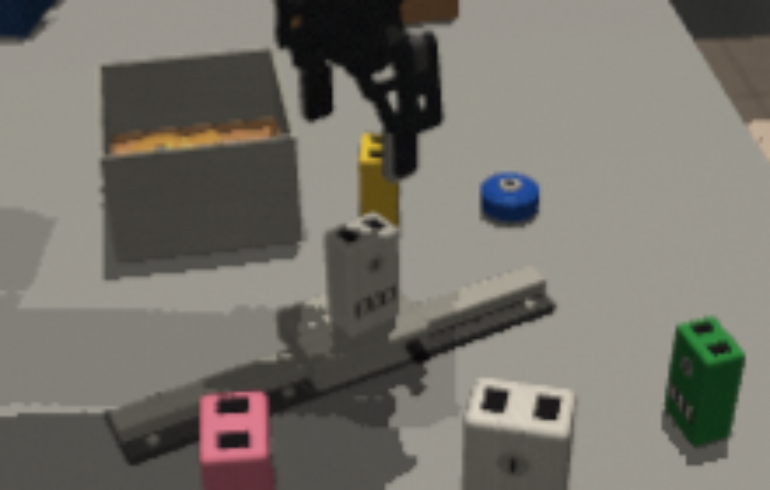

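The open gripper (about (360,110) in the crop) is above the lock at (362,270), fingers either side of its broad faces. Next I'll go down.

Call:
{"op": "send_rows", "data": {"targets": [{"offset": [0, 0, -1.5]}, {"offset": [0, 0, -3]}, {"offset": [0, 0, -4.5]}, {"offset": [0, 0, -6]}, {"offset": [0, 0, -7.5]}, {"offset": [0, 0, -8.7]}, {"offset": [0, 0, -9.5]}, {"offset": [0, 0, -9.7]}]}}

```text
invalid input
```

Call:
{"op": "send_rows", "data": {"targets": [{"offset": [0, 0, 0]}, {"offset": [0, 0, 0]}]}}

```text
invalid input
```

Spin is required in every row.

Call:
{"op": "send_rows", "data": {"targets": [{"offset": [0, 0, -1.5], "spin": 0}, {"offset": [0, 0, -3], "spin": 0}, {"offset": [0, 0, -4.5], "spin": 0}, {"offset": [0, 0, -6], "spin": 0}, {"offset": [0, 0, -7.5], "spin": 0}, {"offset": [0, 0, -8.7], "spin": 0}, {"offset": [0, 0, -9.5], "spin": 0}, {"offset": [0, 0, -9.7], "spin": 0}]}}

```text
time_s: 3.42
eef_pos: [566.6, 31.5, 73.5]
ee_rot: [-0.0, 0.966, 0.259, -0.001]
force: [0.1, 0.3, 0.3]
grip_width: 1.004
grip_force: 0.0
```

Call:
{"op": "send_rows", "data": {"targets": [{"offset": [0, 0, 0], "spin": 0}, {"offset": [0, 0, 0], "spin": 0}]}}

```text
time_s: 3.58
eef_pos: [567.4, 31.4, 75.1]
ee_rot: [0.0, 0.966, 0.259, 0.001]
force: [-0.0, 0.4, -0.1]
grip_width: 1.004
grip_force: 0.0
```

Call:
{"op": "send_rows", "data": {"targets": [{"offset": [0, 0, 0], "spin": 0}, {"offset": [0, 0, 0], "spin": 0}, {"offset": [0, 0, 0], "spin": 0}, {"offset": [0, 0, 0], "spin": 0}, {"offset": [0, 0, 0], "spin": 0}, {"offset": [0, 0, 0], "spin": 0}, {"offset": [0, 0, 0], "spin": 0}, {"offset": [0, 0, 0], "spin": 0}], "grip": 0, "squeeze": 60}}

```text
time_s: 4.25
eef_pos: [567.1, 31.4, 74.6]
ee_rot: [0.0, 0.966, 0.259, 0.0]
force: [0.3, -0.2, 3.7]
grip_width: 0.344
grip_force: 61.6
```

Call:
{"op": "send_rows", "data": {"targets": [{"offset": [0, 0, 0], "spin": 0}, {"offset": [0, 0, 0], "spin": 0}, {"offset": [0, 0, 0], "spin": 0}, {"offset": [0, 0, 0], "spin": 0}]}}

```text
time_s: 4.58
eef_pos: [567.1, 31.4, 74.6]
ee_rot: [0.0, 0.966, 0.259, 0.0]
force: [0.2, -0.0, 4.7]
grip_width: 0.345
grip_force: 61.9
```

Call:
{"op": "send_rows", "data": {"targets": [{"offset": [0, 0, 0.5], "spin": 0}, {"offset": [0, 0, 1.5], "spin": 0}, {"offset": [0, 0, 3], "spin": 0}, {"offset": [0, 0, 4.5], "spin": 0}, {"offset": [0, 0, 6], "spin": 0}, {"offset": [0, 0, 7.5], "spin": 0}, {"offset": [0, 0, 8.5], "spin": 0}, {"offset": [0, 0, 9], "spin": 0}]}}

```text
time_s: 5.25
eef_pos: [567.2, 31.4, 165.9]
ee_rot: [0.0, 0.966, 0.259, 0.001]
force: [-0.4, 0.8, -1.8]
grip_width: 0.347
grip_force: 61.2
```

```bash
python3 - <<'E'
from h import *
im,d=ctrl.capture('side');cv2.imwrite('pics/s2.png',cv2.resize(im[100:260,200:420,::-1],(770,560)))
s=ctrl.sense();print(s['eef_pos'],s['ee_rot'],s['force'],s['grip_force'])
E
```

```text
[567.33154451  31.37627878 165.96769725] [4.11562502e-04 9.65895563e-01 2.58929875e-01 9.55013969e-04] [ 0.16008934 -0.02735304 -0.87814653] 61.16244435310364
```

View pics/s2.png

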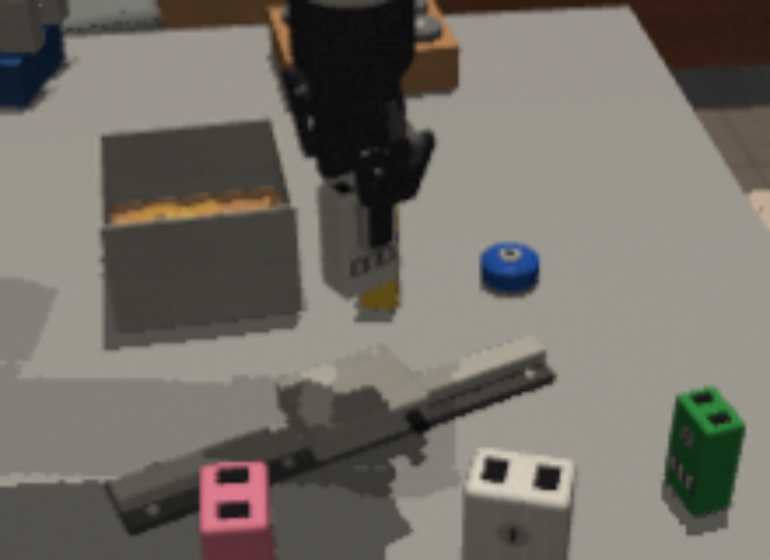

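The lock, at (358,240) in the crop, is held upright and clear of the carriage. Next I'll carry it to the round tin.

Call:
{"op": "send_rows", "data": {"targets": [{"offset": [-0.4, -1.8, 1], "spin": 0}, {"offset": [-1, -4.8, 2], "spin": 0}, {"offset": [-1.6, -7.8, 2], "spin": 0}, {"offset": [-2.3, -10.8, 2], "spin": 0}, {"offset": [-2.9, -13.8, 2], "spin": 0}, {"offset": [-3.5, -16.8, 2], "spin": 0}, {"offset": [-4.2, -19.8, 2], "spin": 0}, {"offset": [-4.8, -22.8, 2], "spin": 0}]}}

```text
time_s: 5.97
eef_pos: [518.0, -197.8, 183.5]
ee_rot: [-0.001, 0.966, 0.259, -0.001]
force: [1.0, -0.9, -1.9]
grip_width: 0.344
grip_force: 61.2
```

Call:
{"op": "send_rows", "data": {"targets": [{"offset": [-0.6, -3, 0], "spin": 0}, {"offset": [-1.3, -6, 0], "spin": 0}, {"offset": [-1.8, -8.5, 0], "spin": 0}, {"offset": [-2.2, -10.5, 0], "spin": 0}, {"offset": [-2.5, -11.8, 0], "spin": 0}, {"offset": [-2.6, -12.4, 0], "spin": 0}, {"offset": [-2.6, -12.4, 0], "spin": 0}, {"offset": [-2.6, -12.4, 0], "spin": 0}]}}

```text
time_s: 6.63
eef_pos: [493.1, -319.7, 184.0]
ee_rot: [-0.0, 0.966, 0.259, -0.0]
force: [0.3, 0.0, -2.3]
grip_width: 0.341
grip_force: 61.2
```

```bash
python3 - <<'E'
from h import *
for n in('side','top'):
    im,d=ctrl.capture(n); 
    if n=='side': cv2.imwrite('pics/s3.png',cv2.resize(im[180:400,160:420,::-1],(700,592)))
    P=cloud(ctrl.calibration(n),d).reshape(-1,3); P=P[~np.isnan(P[:,0])]
    b=P[(np.hypot(P[:,0]-492,P[:,1]+321)<60)&(P[:,2]>120)&(P[:,2]<165)]
    print(n,len(b),b.mean(0) if len(b) else '', cv2.minAreaRect(b[:,:2].astype(np.float32)) if len(b)>3 else '', b[:,2].min() if len(b) else '')
s=ctrl.sense();print(s['eef_pos'],s['ee_rot'],s['force'],s['grip_force'],s['time_s'])
E
```

```text
side 159 [ 495.56496373 -332.95637692  158.26405814] ((493.73028564453125, -332.0611572265625), (47.61008834838867, 21.080833435058594), 0.3464216887950897) 149.97587987567965
top 29 [ 501.97437119 -303.16925505  158.70935328] ((505.7198486328125, -304.9132080078125), (14.372213363647461, 32.79467010498047), 66.07413482666016) 151.33144335785323
[ 493.29357733 -319.39425996  184.26127513] [-2.27990363e-04  9.65728858e-01  2.59552924e-01  3.04421293e-06] [-0.19747558  0.37858085 -1.39683203] 61.17341637611389 6.7333
```

View pics/s3.png

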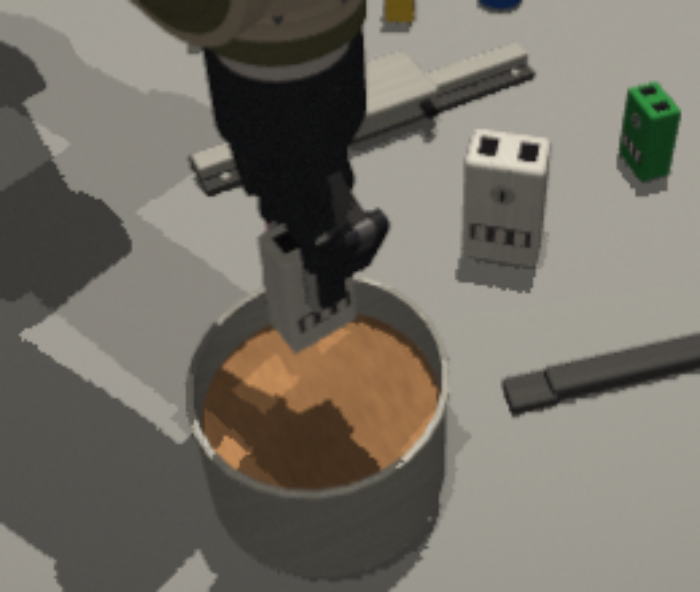

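The lock hangs upright over the round tin, at (308,290) in the crop. I'll lower to about 20 mm above the divider, then creep.

Call:
{"op": "send_rows", "data": {"targets": [{"offset": [0, 0, -0.7], "spin": 0}, {"offset": [0, 0, -1.7], "spin": 0}, {"offset": [0, 0, -2.7], "spin": 0}, {"offset": [0, 0, -3.7], "spin": 0}, {"offset": [0, 0, -4.7], "spin": 0}, {"offset": [0, 0, -5.5], "spin": 0}, {"offset": [0, 0, -6], "spin": 0}, {"offset": [0, 0, -6], "spin": 0}]}}

```text
time_s: 7.4
eef_pos: [492.5, -320.2, 122.9]
ee_rot: [-0.001, 0.966, 0.259, -0.001]
force: [-0.2, -0.8, -2.2]
grip_width: 0.342
grip_force: 61.2
```

Call:
{"op": "send_rows", "data": {"targets": [{"offset": [0, 0, -0.2], "spin": 0}, {"offset": [0, 0, -0.4], "spin": 0}, {"offset": [0, 0, -0.6], "spin": 0}, {"offset": [0, 0, -0.8], "spin": 0}, {"offset": [0, 0, -1], "spin": 0}, {"offset": [0, 0, -1.2], "spin": 0}, {"offset": [0, 0, -1.2], "spin": 0}, {"offset": [0, 0, -1.2], "spin": 0}]}}

```text
time_s: 8.07
eef_pos: [492.9, -320.6, 112.2]
ee_rot: [-0.0, 0.966, 0.259, -0.0]
force: [-0.1, 0.7, -1.7]
grip_width: 0.343
grip_force: 61.2
```

Call:
{"op": "send_rows", "data": {"targets": [{"offset": [0, 0, -0.1], "spin": 0}, {"offset": [0, 0, -0.2], "spin": 0}, {"offset": [0, 0, -0.3], "spin": 0}, {"offset": [0, 0, -0.4], "spin": 0}, {"offset": [0, 0, -0.5], "spin": 0}, {"offset": [0, 0, -0.6], "spin": 0}, {"offset": [0, 0, -0.7], "spin": 0}, {"offset": [0, 0, -0.7], "spin": 0}]}}

```text
time_s: 8.73
eef_pos: [492.8, -320.5, 105.0]
ee_rot: [-0.0, 0.966, 0.259, -0.0]
force: [-0.3, -0.6, -2.6]
grip_width: 0.344
grip_force: 61.2
```

Call:
{"op": "send_rows", "data": {"targets": [{"offset": [0, 0, -0.1], "spin": 0}, {"offset": [0, 0, -0.2], "spin": 0}, {"offset": [0, 0, -0.3], "spin": 0}, {"offset": [0, 0, -0.3], "spin": 0}]}}

```text
time_s: 9.07
eef_pos: [492.8, -320.5, 102.0]
ee_rot: [-0.0, 0.966, 0.259, -0.0]
force: [0.1, -0.4, -2.1]
grip_width: 0.34
grip_force: 61.2
```

Call:
{"op": "send_rows", "data": {"targets": [{"offset": [0, 0, -0.1], "spin": 0}, {"offset": [0, 0, -0.2], "spin": 0}, {"offset": [0, 0, -0.2], "spin": 0}, {"offset": [0, 0, -0.2], "spin": 0}]}}

```text
time_s: 9.4
eef_pos: [492.9, -320.6, 100.3]
ee_rot: [-0.0, 0.966, 0.259, -0.0]
force: [-0.2, -0.0, -1.9]
grip_width: 0.343
grip_force: 61.2
```

Call:
{"op": "send_rows", "data": {"targets": [{"offset": [0, 0, -0.1], "spin": 0}, {"offset": [0, 0, -0.1], "spin": 0}, {"offset": [0, 0, -0.1], "spin": 0}]}}

```text
time_s: 9.65
eef_pos: [493.0, -320.7, 99.4]
ee_rot: [0.0, 0.966, 0.259, 0.0]
force: [-0.9, 0.2, -0.3]
grip_width: 0.343
grip_force: 61.5
```

Call:
{"op": "send_rows", "data": {"targets": [{"offset": [0, 0, -0.05], "spin": 0}, {"offset": [0, 0, -0.1], "spin": 0}, {"offset": [0, 0, -0.1], "spin": 0}, {"offset": [0, 0, -0.1], "spin": 0}]}}

```text
time_s: 9.98
eef_pos: [493.0, -320.7, 98.6]
ee_rot: [0.0, 0.966, 0.259, 0.0]
force: [-0.4, -0.1, 2.9]
grip_width: 0.344
grip_force: 62.1
```

Contact: about 5 N on the divider while the lock is still held. I'll hold briefly, then release.

Call:
{"op": "send_rows", "data": {"targets": [{"offset": [0, 0, 0], "spin": 0}, {"offset": [0, 0, 0], "spin": 0}, {"offset": [0, 0, 0], "spin": 0}], "squeeze": 20}}

```text
time_s: 10.23
eef_pos: [493.0, -320.7, 98.5]
ee_rot: [0.0, 0.966, 0.259, 0.0]
force: [0.6, 1.1, 4.0]
grip_width: 0.343
grip_force: 62.1
```

Call:
{"op": "send_rows", "data": {"targets": [{"offset": [0, 0, 0], "spin": 0}, {"offset": [0, 0, 0], "spin": 0}, {"offset": [0, 0, 0], "spin": 0}, {"offset": [0, 0, 0], "spin": 0}, {"offset": [0, 0, 0], "spin": 0}, {"offset": [0, 0, 0], "spin": 0}], "grip": 0.75}}

```text
time_s: 10.73
eef_pos: [492.9, -320.6, 98.2]
ee_rot: [-0.0, 0.966, 0.259, -0.0]
force: [-1.2, -0.4, 0.6]
grip_width: 0.748
grip_force: 0.0
```

Released. I'll retract straight up.

Call:
{"op": "send_rows", "data": {"targets": [{"offset": [0, 0, 0.5], "spin": 0}, {"offset": [0, 0, 1.5], "spin": 0}, {"offset": [0, 0, 3], "spin": 0}, {"offset": [0, 0, 5], "spin": 0}, {"offset": [0, 0, 7], "spin": 0}, {"offset": [0, 0, 9], "spin": 0}, {"offset": [0, 0, 11], "spin": 0}, {"offset": [0, 0, 13], "spin": 0}]}}

```text
time_s: 11.4
eef_pos: [492.9, -320.5, 230.5]
ee_rot: [0.0, 0.966, 0.259, 0.0]
force: [-0.1, -0.7, -0.5]
grip_width: 0.75
grip_force: 0.0
```

```bash
python3 - <<'E'
from h import *
im,d=ctrl.capture('side');cv2.imwrite('pics/s4.png',cv2.resize(im[180:400,160:420,::-1],(700,592)))
P=cloud(ctrl.calibration('side'),d).reshape(-1,3);P=P[~np.isnan(P[:,0])]
b=P[(np.hypot(P[:,0]-492,P[:,1]+321)<45)&(P[:,2]>135)&(P[:,2]<150)];print(len(b),b.mean(0),b[:,2].max(),cv2.minAreaRect(b[:,:2].astype(np.float32)))
print(ctrl.sense()['force'],ctrl.sense()['eef_pos'])
E
```

```text
443 [ 493.06326545 -323.18747357  140.04797708] 143.5714945380288 ((492.7434387207031, -321.04022216796875), (42.68408966064453, 31.148481369018555), 30.96710205078125)
[ 0.24421731 -0.12280542  3.60162266] [ 493.86066657 -321.43237893  234.73634904]
```

View pics/s4.png

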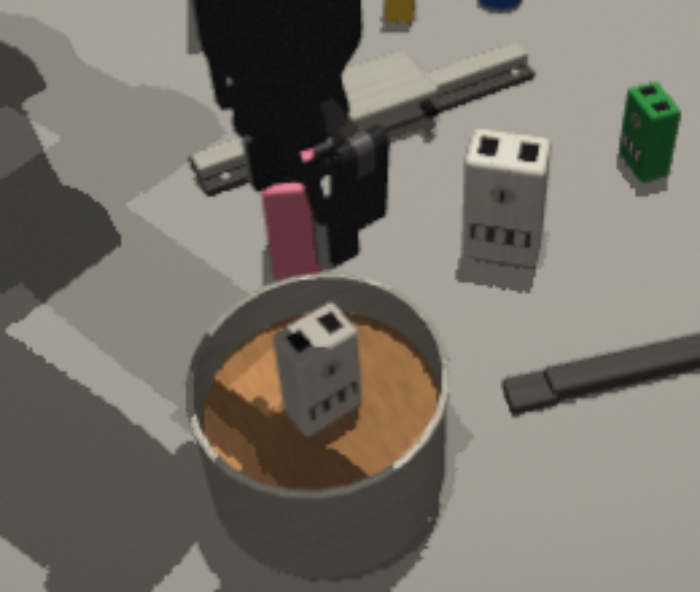

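The lock stands upright in the middle of the round tin, at (318,370) in the crop, with its centre at (493,-321) and its top at about 140 mm. The gripper is clear of it.

```bash
python3 -c "
from rig import ctrl
print(ctrl.finish_job())"
```

```text
the job is handed in; nothing more can be done
None
```

The silver lock stands upright and released on the divider in the middle of the round tin, by my measurement within a few millimetres of its axis; it was lowered until I felt about 5 N of contact, and the job was handed in at roughly 11.5 s (no verdict was returned).

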